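Measure a ground pin on the bench micrometer

ROBOT

A 6-joint arm with a two-finger parallel gripper is mounted at the origin on a cart in front of the work surface, level with it; the furniture and walls round the work are solid. World frame = base frame: x ahead of the robot, y to its left, z up, the work surface at z = 0. Lengths are in m, angles in degrees, forces in N, time in s.
With the tool pointing down it reaches from about 0.375 to 0.75 m from the base axis. Payload 9 kg.
Tool frame: the origin (TCP) lies between the finger pads; the fingertips stand 22 mm ahead of it and the grasp point (between the pads) lies 3 mm ahead of it; z points along the fingers, y is the line along which they close (so a half turn about z gives the same grasp; the last joint's range is limited). The gripper opens to 85 mm and grips with 20 to 120 N. Pads are 22 mm wide; open, the fingers measure 114 mm over their backs; the gripper's body (76 mm by 85 mm) begins 54 mm behind the grasp point. The pads swing forward as they close: fully open they stand 13 mm farther back than shut.
Start: joints at [60.98, 5.964, 5.575, 89.605, 0, 77.527], TCP at [0.171, 0.575, 0.253] pointing down, gripper open.
Joint ranges: [-171.21, 171.21], [-48.23, 106.86], [-62.78, 66.21], [-105.2, 120.99], [-86.42, 89.51], [-180, 180]. Speed limits (degrees/s): [127.2, 127.2, 147.25, 180, 180, 180].

INTERFACE

Orientations are given as a 3x3 rotation matrix whose columns are the frame's x, y, z axes.
In Python, from workcell import telemetry, vision, order gives the robot as it stands.
- The arm moves only by the shell command python3 -m handwheel 'ROWS' [OPENING]. ROWS is JSON, a list of rows, each a list of 2 entries, a list of its own where there are three numbers: the shift along the tool's x, y, z in units of 0.03 m (1.0 is 0.03 m), then the turn, a rotation vector about the tool's x, y, z in units of 0.12 rad (1.0 is 0.12 rad). In form: [[[dx, dy, dz], [wx, wy, wz]], ...]. A call has 1 to 8 rows; each row shifts and turns the commanded pose from where the row before left it, along the tool's axes as they then stand; what a row does not reach is not made up. A row lasts 1/10 s, in which the tool goes at most 50 mm and 8.59 degrees, less where a joint would pass 70% of its speed; a pose out of reach is approached as far as the arm can. A call with a number of a shift or a turn outside -1 to 1 is refused whole. A call with a gripper value outside its range is refused whole. OPENING is the opening, from -1 (shut) to 1 (fully open), set as the call begins (- or left out, the last holds). The fingers move at their own pace and stop on an object; the grip force is fixed at half the most. Time passes only in rows, so rows that do not move let the fingers close. It gives the time, the measured TCP pose, the force, the opening and the grip force at its end, in the units of the state.
- telemetry.observe(): the state, without advancing time (a new reading comes with each control period).
- vision.capture(name): name is "scene" or "top"; returns the picture (384x512x3 uint8, red, green, blue); there is no depth.
- vision.calibration(name): a dict with "camera_matrix" (3x3 intrinsics, pixels), "k1" (the pictures are not rectified: a ray, as slopes to the right and down, at radius r is drawn at 1 + k1 r^2 times it, then the intrinsics apply), "pose" (4x4, takes a point from camera to world coordinates). Camera axes: x right, y up, looking along -z (the intrinsics and any distortion apply to the point x, -y, -z); pixel columns grow to the right and rows downward; lengths in m; the calibration is good to about 2 mm. A picture is of the moment at which its call begins. calibration takes no time and is no camera call.
- order.close_job(): hands the job in; it is judged then, once.
The state is a dict: "clock": time; "qpos": joint angles; "joint_vel": joint speeds; "joint_torque": joint torques, N m; "ee_pos": TCP position; "eef_rot": TCP orientation; "contact_force": force on the tool from outside, world axes, zero at the start; "moment": the same for the moment, N m; "opening": finger opening in m; "gripper_force": force on a finger pad.
Only numpy, scipy, OpenCV 4.12 (cv2) and the standard library are available. Lean on these libraries where they do the work, as an engineer would, in place of code of your own. Each camera call takes 0.05 s, during which the arm holds its last target. There are 200 camera calls.

TASK

Measure the bright end of the steel pin. Draw the pin out of the slanted stand by its bright end, lay it in both V's of the V-block and let go of it, then take it again across its middle and lay it in the two V-rests of the bench micrometer, slid in until its bright end is under the spindle and touches the stop. Then turn the ratchet cap on top clockwise, seen from above, until the spindle has come down on the pin and the ratchet plainly slips, and leave the pin clamped there; leave the brass pin in the stand and everything else where it is.

Things in the scene. Friction and masses are not known exactly. Their poses are not given: they have to be found in the camera images.
- steel_pin: Loose round steel pin, 12 mm diameter, 160 mm long, 140 g: 55 mm at one end bright (ground), the rest blackened. Origin at its middle, on its axis; its x axis runs along it towards the bright end, 80 mm to either end. It starts in an outer hole of the stand, bright end up and towards the robot at 40 degrees above level, 85 mm in the hole, 75 mm free.
- steel_pin_tip (a point): Centre of the end face of the steel pin's bright end.
- brass_pin: Loose brass pin of the same size in the other outer hole of the stand; stays there. Same frame as the steel pin.
- stand: Fixed slanted wooden stand, three 14 mm holes side by side (its y = -50, 0, +50 mm; middle one empty), opening up and towards its -x (the robot) at 40 degrees. Origin at the middle of the foot on the table; foot 120 (x) x 150 mm; the block is 150 mm wide, 105 mm high and reaches to x = -51 mm; the pins' ends stand about 135 mm high at x = -95 mm.
- vblock: Fixed V-block: dark steel plate 110 (x) x 60 x 12 mm with two Y-shaped V-rests, 14 mm thick, 48 mm wide, 57 mm high, at x = -32 and +32 mm, 90 degree V's 35 mm wide at the mouth. Origin at the middle of the underside; the V's run along its x axis, -x towards the robot. A pin in both V's has its axis 48 mm above the table at y = 0. 50 mm is free between the rests.
- micrometer: Fixed grey bench micrometer. Origin on the table under the vertical spindle; x runs level along the pin's place into the throat (roughly to the robot's right). Base x = -152 to +60, 70 wide, 12 mm high. V-rests like the V-block's at x = -30 and -135 mm (91 mm free between): pin's axis 48 mm above the table at y = 0. Column x = 22 to 52; arm over x = -14 to 52, 68 to 88 mm high, 28 wide.
- mic_stop (a point): Centre of the face of the stop button, 10 mm diameter, which faces the micrometer's -x at the pin's height, 48 mm above the table and 10 mm beyond the spindle's axis: the bright tip of a pin that is home touches it here; the pin's middle is then 80 mm before it. Between lies a flat anvil, 18 mm diameter, 42 mm high, under the spindle.
- mic_cap (a point): Middle of the dark knurled ratchet cap (25 mm diameter, 26 mm high, top 150.5 mm above the table), on the vertical spindle axis: grip here from above. The thimble below it is 20 mm in diameter, 102 to 124 mm high. Neither rises nor sinks as it turns.
- mic_spindle: Steel spindle, 8 mm diameter, origin at the centre of its lower face; it moves down 8 mm for each turn of the thimble (quick thread). Its lower face starts 1.7 to 2.7 mm above the top of a pin lying in the V-rests.
- mic_thimble (a joint): Thimble angle, rad, grows clockwise seen from above (spindle down); starts at 1.0 to 1.8; the spindle touches the pin at about 3.1 and is pressed tight at about 3.7. It goes with the ratchet cap until the spindle is stopped.
- mic_ratchet (a joint): Ratchet cap's angle relative to the thimble, rad, clockwise from above positive; 0 at the start. It slips at about 0.022 N m, when the spindle presses with about 13 N.
- pliers: Loose yellow-handled pliers lying at the front left, 125 mm long; bystander.
- red_scriber: Loose red-handled deburring tool lying at the back, 124 mm long; bystander.
- lube_tin: Loose round white tin, 60 mm diameter, 19 mm high, at the back; bystander.
Mind the look-alikes: they are no part of the job. What is meant by the vblock is not blue or pink, and is the smaller of those in its own colour.

How it is judged:
By the outcome, as a careful person would: the job done as asked, in the order asked, and still so for the second after the job is handed in, with the robot touching nothing.
It also fails if it takes over 72 s, if anything falls off the work surface, if the arm or the gripper's body presses on something with over 40 N, if the wrist force passes 120 N, or if a joint passes its speed limit or range.

## Working session

There is one attempt and no reset: what is moved stays moved. The work goes in short steps, Python scripts to look and compute and a shell command to move; the robot and the scene stay as the last step left them, time stands still between calls to the robot, and variables do not carry over. Pictures are saved under pics/ and viewed, at most 10 in all, crops included, and the job is handed in when it is done.

```bash
ls; mkdir -p pics; python3 - <<'E'
from workcell import telemetry, vision
import cv2, numpy as np
for n in("scene","top"):
    im=vision.capture(n); cv2.imwrite(f"pics/{n}0.png",cv2.resize(im[:,:,::-1],(800,600),interpolation=cv2.INTER_CUBIC)); np.save(f"pics/{n}0.npy",im)
    c=vision.calibration(n); print(n,np.round(c["camera_matrix"],1).tolist(),c["k1"],np.round(c["pose"],3).tolist())
print(telemetry.observe())
E
```

```text
pics
scene [[495.9, 0.0, 258.6], [0.0, 495.9, 198.3], [0.0, 0.0, 1.0]] -0.11483807000025233 [[0.888, 0.239, -0.393, -0.006], [-0.46, 0.441, -0.771, -1.233], [-0.011, 0.865, 0.501, 0.86], [0.0, 0.0, 0.0, 1.0]]
top [[455.9, 0.0, 251.6], [0.0, 455.9, 188.7], [0.0, 0.0, 1.0]] -0.160868767885359 [[0.144, 0.965, -0.22, 0.224], [-0.99, 0.14, -0.03, -0.118], [0.001, 0.222, 0.975, 1.731], [0.0, 0.0, 0.0, 1.0]]
{'clock': 0.1, 'qpos': array([6.09806568e+01, 5.99819681e+00, 5.53157213e+00, 8.96061479e+01,
       2.12783983e-03, 7.75281542e+01]), 'joint_vel': array([ 0.04543832, -0.09532605,  0.07185057, -0.02866227,  0.01659396,
        0.0433037 ]), 'joint_torque': array([ 6.44654923e-03, -5.58207464e+01,  5.04720211e+01,  1.28174020e-02,
       -2.38403318e-04, -2.92317338e-05]), 'ee_pos': array([0.17071169, 0.57490725, 0.25256998]), 'eef_rot': array([[-9.58583853e-01,  2.84809718e-01, -6.48617113e-04],
       [ 2.84810287e-01,  9.58583281e-01, -1.09264891e-03],
       [ 3.10556491e-04, -1.23212843e-03, -9.99999193e-01]]), 'contact_force': array([ 0.02136328, -0.02024552, -0.58165752]), 'moment': array([ 0.03054642, -0.02065099, -0.06054669]), 'gripper_force': 0.0, 'opening': 0.08550759116240607}
```

View pics/scene0.png

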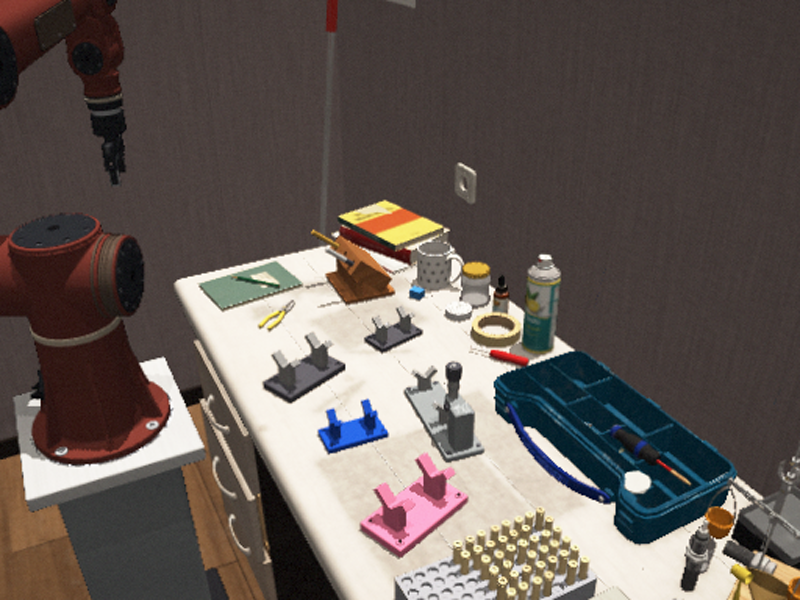

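View pics/top0.png

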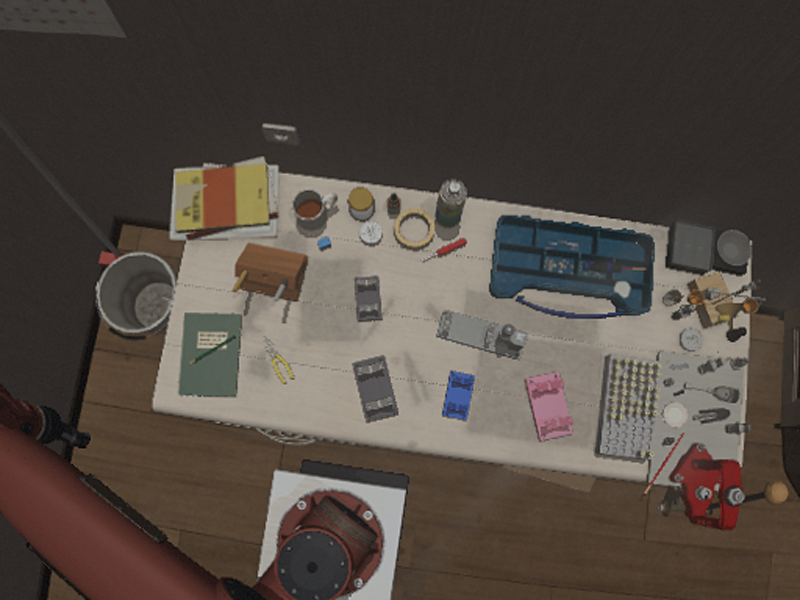

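The four V-blocks in the top view are large dark (376,388), small dark (368,298), blue (458,396) and pink (550,405). The small dark one at (368,298) fits: it is neither blue nor pink, and it is the smaller of the two dark ones. The steel pin is in the stand's right hole at (280,288), the brass pin in the left hole at (240,280). The micrometer is at (480,335). I'll confirm with enlarged crops.

```bash
cat > h.py <<'E'
import numpy as np, cv2
from workcell import telemetry, vision
def cal(n):
    c=vision.calibration(n); return np.array(c["camera_matrix"]),c["k1"],np.array(c["pose"])
def proj(n,P):
    K,k,T=cal(n); R=T[:3,:3]; p=(np.atleast_2d(P)-T[:3,3])@R
    s=np.c_[p[:,0],-p[:,1]]/-p[:,2:3]; s=s*(1+k*(s**2).sum(1,keepdims=True))
    return s@K[:2,:2].T+K[:2,2]
def atz(n,uv,z):
    K,k,T=cal(n); d=(np.atleast_2d(np.float64(uv))-K[:2,2])/np.diag(K)[:2]; s=d.copy()
    for _ in range(20): s=d/(1+k*(s**2).sum(1,keepdims=True))
    r=np.c_[s[:,0],-s[:,1],-np.ones(len(s))]@T[:3,:3].T
    return T[:3,3]+r*((z-T[2,3])/r[:,2])[:,None]
def crop(im,x0,y0,x1,y1,f,name):
    c=cv2.resize(im[y0:y1,x0:x1,::-1],None,fx=f,fy=f,interpolation=cv2.INTER_CUBIC)
    for x in range(-(-x0//10)*10,x1,10): cv2.line(c,(int((x-x0)*f),0),(int((x-x0)*f),12 if x%50==0 else 5),(0,255,0),1)
    for y in range(-(-y0//10)*10,y1,10): cv2.line(c,(0,int((y-y0)*f)),(12 if y%50==0 else 5,int((y-y0)*f)),(0,255,0),1)
    cv2.imwrite(name,c)
E
python3 - <<'E'
from h import *
t=np.load("pics/top0.npy"); s=np.load("pics/scene0.npy")
crop(t,140,145,340,240,4,"pics/tc.png"); crop(s,190,140,320,300,3.75,"pics/sc.png")
E
```

```text
(no output)
```

View pics/tc.png

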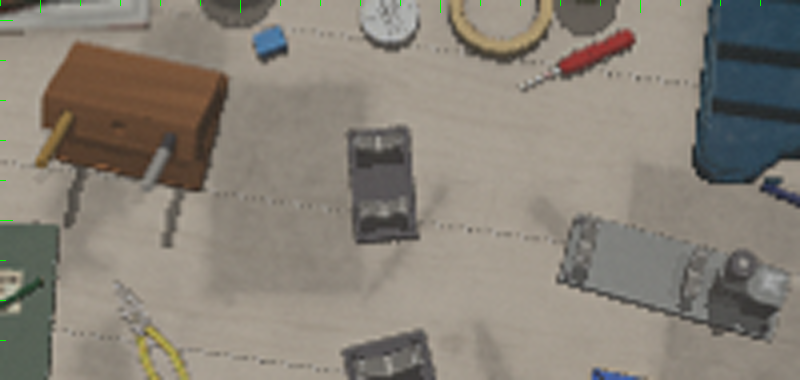

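View pics/sc.png

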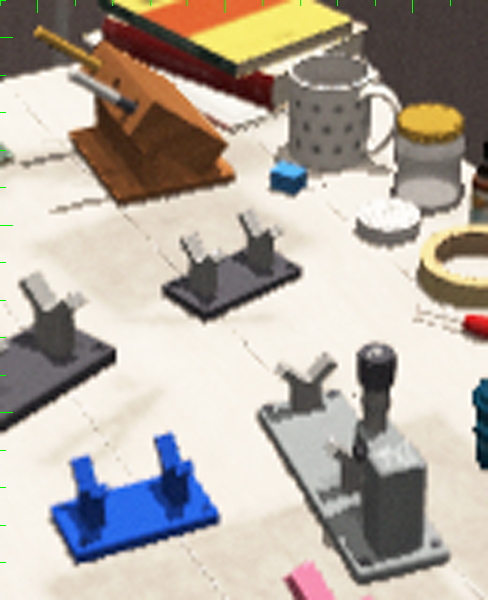

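```bash
cat > fit.py <<'E'
from h import *
from scipy.optimize import least_squares
T=lambda u,v:(u/4+140-.5*0,v/4+145); S=lambda u,v:(u/3.75+190,v/3.75+140)
def fit(obs,x0):
    def w(p,P):
        c,s=np.cos(p[2]),np.sin(p[2]); return np.array([[c,-s,0],[s,c,0],[0,0,1]])@np.array(P)+[p[0],p[1],0]
    f=lambda p:np.concatenate([(proj(n,w(p,P))[0]-uv) for n,P,uv in obs])
    r=least_squares(f,x0,loss='soft_l1'); return r.x,r.fun.reshape(-1,2)
t,s="top","scene"
vb=[(t,(.055,.03,.012),T(347,130)),(t,(.055,-.03,.012),T(410,126)),(t,(-.055,-.03,.012),T(418,237)),(t,(-.055,.03,.012),T(356,240)),
 (s,(-.055,.03,.012),S(163,288)),(s,(-.055,-.03,.0),S(206,320)),(s,(.055,-.03,.0),S(301,274))]
mi=[(t,(-.152,.035,.012),T(582,214)),(t,(-.152,-.035,.012),T(558,278)),(t,(.06,-.035,.0),T(770,340)),(t,(0,0,.1505),T(741,260)),
 (s,(-.152,-.035,.012),S(258,408)),(s,(.06,-.035,0),S(360,581)),(s,(.06,.035,0),S(447,558)),(s,(0,0,.1505),S(378,349))]
st=[(t,(-.095,-.05,.135),T(150,184)),(t,(-.095,.05,.135),T(40,161)),(s,(-.095,-.05,.135),S(73,76)),(s,(-.095,.05,.135),S(37,32)),
 (s,(-.06,-.075,0),S(122,202)),(s,(.06,-.075,0),S(234,182)),(s,(-.06,.075,0),S(70,143))]
if __name__=="__main__":
  for nm,o,x0 in(("vb",vb,(.45,.1,0)),("mic",mi,(.4,-.2,-1.6)),("st",st,(.5,.3,0))):
    p,r=fit(o,x0); print(nm,p[:2].round(4),np.degrees(p[2]).round(2),r.round(1).tolist())
    for cam in(t,s):
        q,r=fit([a for a in o if a[0]==cam],p); print("  ",cam,q[:2].round(4),np.degrees(q[2]).round(2))
E
python3 fit.py
```

```text
vb [ 0.5958 -0.004 ] 13.8 [[0.0, -0.1], [-0.4, -0.5], [0.3, -0.6], [0.2, 0.1], [-0.8, -1.1], [-0.2, 1.0], [0.2, 0.9]]
   top [ 0.5946 -0.0041] 12.67
   scene [ 0.5971 -0.0017] 16.04
mic [ 0.5411 -0.3383] -97.62 [[-1.5, -1.3], [-0.2, -0.0], [-0.3, -0.2], [0.4, 0.1], [-0.7, -1.1], [-0.2, 1.4], [1.3, 1.2], [-0.2, 0.3]]
   top [ 0.5403 -0.3397] -97.6
   scene [ 0.5428 -0.3356] -97.95
st [0.6338 0.2406] -3.49 [[-0.4, 0.2], [0.6, 0.4], [-0.8, -0.9], [-0.3, -0.1], [0.3, 1.2], [1.8, -0.4], [0.2, -1.0]]
   top [0.6349 0.241 ] -3.55
   scene [0.6325 0.2389] -3.27
```

```bash
cat > ov.py <<'E'
from fit import *
def box(x0,x1,y0,y1,z0,z1):
    c=[(x,y,z) for x in(x0,x1) for y in(y0,y1) for z in(z0,z1)]
    return [(a,b) for i,a in enumerate(c) for b in c[i+1:] if sum(u!=v for u,v in zip(a,b))==1]
def vr(x): 
    return [((xx,a[0],a[1]),(xx,b[0],b[1])) for xx in(x-.007,x+.007) for a,b in(((-.0175,.057),(0,.0395)),((0,.0395),(.0175,.057)))]
def circ(x,y,z,r):
    p=[(x+r*np.cos(a),y+r*np.sin(a),z) for a in np.linspace(0,6.283,17)]; return list(zip(p[:-1],p[1:]))
u=np.array([-np.cos(np.radians(40)),0,np.sin(np.radians(40))])
def pinl(y):
    t=np.array([-.095,y,.135]); n=np.array([u[2],0,-u[0]]); m=np.array([0,1,0])
    return [(t+.006*d,t+.006*d-.075*u) for d in(n,-n,m,-m)]
M=dict(vb=box(-.055,.055,-.03,.03,0,.012)+vr(-.032)+vr(.032),
 mic=box(-.152,.06,-.035,.035,0,.012)+vr(-.03)+vr(-.135)+circ(0,0,.1505,.0125)+box(-.014,.052,-.014,.014,.068,.088),
 st=box(-.06,.06,-.075,.075,0,0.0001)+pinl(-.05)+pinl(.05))
def tile(im,n,name,p,cx,cy,f,w=400,h=300):
    x0,y0=cx-w/f/2,cy-h/f/2; A=np.float32([[f,0,-x0*f+f/2-.5],[0,f,-y0*f+f/2-.5]])
    g=cv2.warpAffine(im[:,:,::-1].copy(),A,(w,h),flags=cv2.INTER_CUBIC)
    c,s=np.cos(p[2]),np.sin(p[2]); R=np.array([[c,-s,0],[s,c,0],[0,0,1]])
    for a,b in M[name]:
        q=(proj(n,np.array([R@a,R@b])+[p[0],p[1],0])-[x0,y0])*f
        cv2.line(g,*[tuple(int(v) for v in r) for r in q],(0,255,255),1)
    return g
E
python3 - <<'E'
from ov import *
ts=np.load("pics/top0.npy"),np.load("pics/scene0.npy")
P=dict(vb=(.5958,-.004,np.radians(13.6)),mic=(.5411,-.3383,np.radians(-97.6)),st=(.6338,.2406,np.radians(-3.5)))
C=dict(vb=((235,191),(252,211)),mic=((308,213),(284,263)),st=((173,175),(228,170)))
g=[np.hstack([cv2.resize(tile(im,n,k,P[k],*C[k][i],5 if k!='st' else 5.,266,300),None,fx=1,fy=1) for k in P]) for i,(im,n) in enumerate(zip(ts,("top","scene")))]
cv2.imwrite("pics/ov1.png",np.vstack(g))
E
```

```text
(no output)
```

View pics/ov1.png

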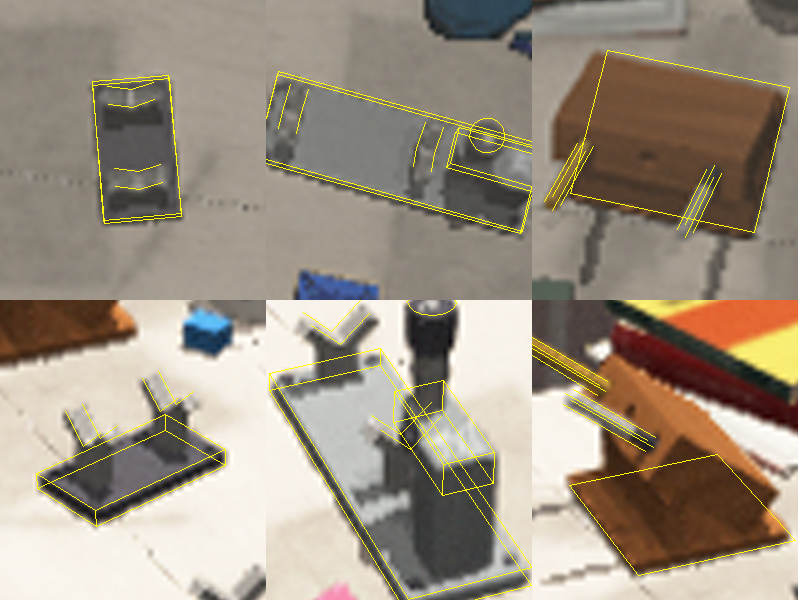

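The overlay shows the models lying on the images to about half a pixel (steel pin in the top tile at (700,200), small dark block at (137,150), micrometer cap at (487,135)). Next I work out the grasp moves.

```bash
cat > go.py <<'E'
from h import *
from scipy.spatial.transform import Rotation as Ro
Rz=lambda d:Ro.from_euler('z',d,degrees=True).as_matrix(); Ry=lambda d:Ro.from_euler('y',d,degrees=True).as_matrix()
VB=np.array([.5958,-.004,0]),Rz(13.6); MI=np.array([.5411,-.3383,0]),Rz(-97.6); ST=np.array([.6338,.2406,0]),Rz(-3.5)
at=lambda F,p:F[0]+F[1]@np.array(p)
DOWN=np.array([[-1,0,0],[0,1,0],[0,0,-1.]])
U=ST[1]@[-np.cos(np.radians(40)),0,np.sin(np.radians(40))]
def go(g,R,name=""):
    """g: wanted grasp point; prints shift in present tool axes, turn, shift in target axes"""
    s=telemetry.observe(); R0=np.array(s["eef_rot"]); d=g-R[:,2]*.003-s["ee_pos"]
    print(name,"tgt",np.round(g-R[:,2]*.003,4),"shift_now",(R0.T@d/.03).round(2),"turn",(Ro.from_matrix(R0.T@R).as_rotvec()/.12).round(2),"shift_after",(R.T@d/.03).round(2))
    return d
E
python3 - <<'E'
from go import *
a=25; R=ST[1]@Ry(a)@DOWN; print(R.round(2)); tip=at(ST,[-.095,-.05,.135]); G=tip-.022*U
print(tip,G); go(G-.08*R[:,2],R,"pre"); go(G,R,"grasp")
E
```

```text
[[-0.9   0.06 -0.42]
 [ 0.06  1.    0.03]
 [ 0.42  0.   -0.91]]
[0.53592477 0.19649287 0.135     ] [0.55274631 0.19546402 0.12085867]
pre tgt [0.5878 0.1933 0.1961] shift_now [-16.95  -8.23   1.89] turn [ 0.4   3.62 -1.87] shift_after [-14.08 -11.85  -4.49]
grasp tgt [0.554  0.1954 0.1236] shift_now [-15.85  -8.48   4.31] turn [ 0.4   3.62 -1.87] shift_after [-14.08 -11.85  -1.82]
```

```bash
python3 -m handwheel '[[[-1,-0.48,0],[0,0,0]],[[-1,-0.48,0],[0,0,0]],[[-1,-0.48,0],[0,0,0]],[[-1,-0.48,0],[0,0,0]],[[-1,-0.48,0],[0,0,0]],[[-1,-0.48,0],[0,0,0]],[[-1,-0.48,0],[0,0,0]],[[-1,-0.48,0],[0,0,0]]]' 1 && python3 -m handwheel '[[[-1,-0.48,0],[0,0,0]],[[-1,-0.48,0],[0,0,0]],[[-1,-0.48,0],[0,0,0]],[[-1,-0.48,0],[0,0,0]],[[-1,-0.48,0],[0,0,0]],[[-1,-0.48,0],[0,0,0]],[[-1,-0.48,0],[0,0,0]],[[-1,-0.48,0],[0,0,0]]]' && python3 -m handwheel '[[[-0.9,-0.48,0],[0,0,0]],[[0,0,0],[0.1,0.9,-0.47]],[[0,0,0],[0.1,0.9,-0.47]],[[0,0,0],[0.1,0.9,-0.47]],[[0,0,0],[0.1,0.9,-0.47]],[[0,0,0],[0,0,0]],[[0,0,0],[0,0,0]]]'
cat > s1.py <<'E'
from go import *
a=25; R=ST[1]@Ry(a)@DOWN; tip=at(ST,[-.095,-.05,.135]); G=tip-.022*U
go(G-.08*R[:,2],R,"pre"); go(G,R,"grasp")
E
python3 s1.py
```

```text
clock: 0.9
ee_pos: [0.3688, 0.3953, 0.253]
eef_rot: [[-0.959, 0.285, -0.0], [0.285, 0.959, -0.0], [0.0, -0.0, -1.0]]
contact_force: [1.0, -0.1, 0.0]
opening: 0.0853
gripper_force: 0.0
clock: 1.7
ee_pos: [0.5661, 0.2165, 0.2529]
eef_rot: [[-0.959, 0.285, -0.001], [0.285, 0.959, 0.0], [0.001, -0.0, -1.0]]
contact_force: [0.6, 0.3, 0.1]
opening: 0.0857
gripper_force: 0.0
clock: 2.4
ee_pos: [0.5878, 0.1961, 0.2514]
eef_rot: [[-0.91, 0.068, -0.408], [0.062, 0.998, 0.027], [0.409, -0.001, -0.913]]
contact_force: [-0.8, -0.5, 1.2]
opening: 0.0853
gripper_force: 0.0
pre tgt [0.5878 0.1933 0.1961] shift_now [-0.76 -0.09  1.68] turn [ 0.02  0.13 -0.06] shift_after [-0.78 -0.09  1.67]
grasp tgt [0.554  0.1954 0.1236] shift_now [-0.72 -0.1   4.35] turn [ 0.02  0.13 -0.06] shift_after [-0.78 -0.09  4.33]
```

```bash
python3 -m handwheel '[[[-0.37,-0.05,0.84],[0,0.1,0]],[[-0.37,-0.05,0.84],[0,0,0]],[[0,0,0.66],[0,0,0]],[[0,0,0.66],[0,0,0]],[[0,0,0.66],[0,0,0]],[[0,0,0.68],[0,0,0]],[[0,0,0],[0,0,0]]]' && python3 - <<'E'
exec(open('s1.py').read())
s=telemetry.observe(); R=np.array(s["eef_rot"]); p=np.array(s["ee_pos"])
from ov import tile,M
print(s["contact_force"])
t=vision.capture("top"); c=vision.capture("scene")
print(proj("top",[p,tip]),proj("scene",[p,tip]))
P=(.6338,.2406,np.radians(-3.5))
cv2.imwrite("pics/g1.png",np.hstack([tile(t,"top","st",P,175,180,6,400,500),tile(c,"scene","st",P,222,168,6,400,500)]))
E
```

```text
clock: 3.1
ee_pos: [0.5512, 0.1959, 0.127]
eef_rot: [[-0.907, 0.067, -0.416], [0.061, 0.998, 0.027], [0.417, -0.0, -0.909]]
contact_force: [-0.5, 0.2, 0.3]
opening: 0.0854
gripper_force: 0.0
pre tgt [0.5878 0.1933 0.1961] shift_now [-0.15 -0.   -2.6 ] turn [ 0.02  0.06 -0.04] shift_after [-0.13 -0.01 -2.6 ]
grasp tgt [0.554  0.1954 0.1236] shift_now [-0.13 -0.01  0.07] turn [ 0.02  0.06 -0.04] shift_after [-0.13 -0.01  0.06]
[-0.46737064  0.18116293  0.34394957]
[[178.36976285 187.62879379]
 [177.10680692 191.20697854]] [[213.0469826  160.63576961]
 [208.68234895 159.39703686]]
```

View pics/g1.png

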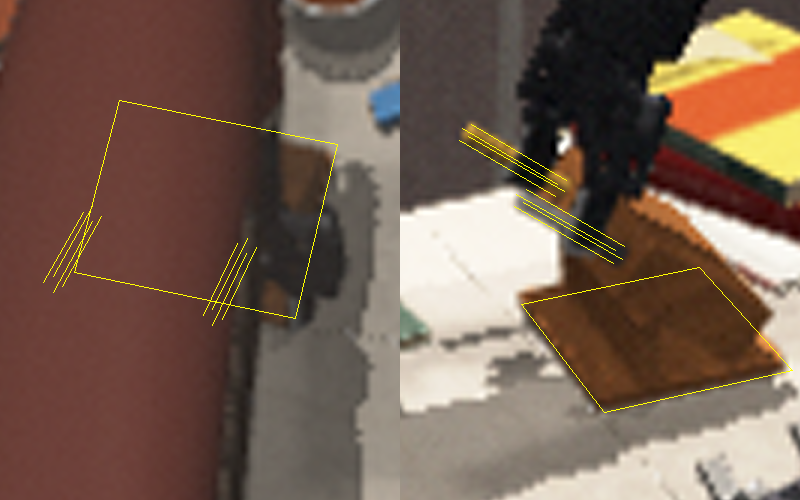

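The fingers straddle the steel pin in the scene tile at (570,220), and the arm hides it in the top view. I make a small correction and close.

```bash
python3 -m handwheel '[[[-0.12,0,0.08],[0,0,0]],[[0,0,0],[0,0,0]]]' && python3 -m handwheel '[[[0,0,0],[0,0,0]],[[0,0,0],[0,0,0]],[[0,0,0],[0,0,0]],[[0,0,0],[0,0,0]],[[0,0,0],[0,0,0]],[[0,0,0],[0,0,0]],[[0,0,0],[0,0,0]]]' -1
```

```text
clock: 3.4
ee_pos: [0.5565, 0.1952, 0.1233]
eef_rot: [[-0.907, 0.067, -0.416], [0.061, 0.998, 0.028], [0.416, 0.0, -0.909]]
contact_force: [0.5, -0.7, -0.5]
opening: 0.0854
gripper_force: 0.0
clock: 4.1
ee_pos: [0.5559, 0.1967, 0.1227]
eef_rot: [[-0.907, 0.067, -0.417], [0.06, 0.998, 0.03], [0.418, 0.003, -0.909]]
contact_force: [1.5, 8.2, 2.2]
opening: 0.0101
gripper_force: 58.4
```

```bash
python3 -m handwheel '[[[0,0.05,0],[0,0,0]],[[0,0,0],[0,0,0]],[[0.2,0,-0.054],[0,0,0]],[[0.2,0,-0.054],[0,0,0]],[[0,0,0],[0,0,0]]]' && python3 -c "
from go import *
R=np.array(telemetry.observe()['eef_rot']);print(R.T@U,telemetry.observe()['moment'])"
```

```text
clock: 4.6
ee_pos: [0.5459, 0.1975, 0.1308]
eef_rot: [[-0.906, 0.067, -0.417], [0.06, 0.998, 0.028], [0.418, 0.0, -0.908]]
contact_force: [-0.5, 3.8, 2.5]
opening: 0.01
gripper_force: 58.5
[ 0.96470915 -0.00424187 -0.26328361] [ 0.51394607 -0.26338374 -0.06891563]
```

```bash
python3 -m handwheel '[[[0.48,0.02,-0.132],[0,0,0]],[[0.48,0,-0.132],[0,0,0]],[[0.48,0,-0.132],[0,0,0]],[[0.48,0,-0.132],[0,0,0]],[[0.48,0,-0.132],[0,0,0]],[[0.48,0,-0.132],[0,0,0]],[[0.48,0,-0.132],[0,0,0]],[[0,0,0],[0,0,0]]]' && python3 - <<'E'
from go import *
c=vision.capture("scene"); np.save("pics/g2.npy",c)
s=telemetry.observe(); R=np.array(s["eef_rot"]); p=np.array(s["ee_pos"])+.003*R[:,2]
A=proj("scene",[p+.022*U,p-.138*U]); print(A,proj("scene",[p]))
x,y=A.mean(0).astype(int); crop(c,x-60,y-50,x+60,y+50,6,"pics/g2.png")
E
```

```text
clock: 5.4
ee_pos: [0.4658, 0.2032, 0.1987]
eef_rot: [[-0.906, 0.066, -0.417], [0.061, 0.998, 0.027], [0.418, -0.001, -0.908]]
contact_force: [1.2, -0.0, -1.0]
opening: 0.0099
gripper_force: 58.4
[[181.61288469 143.61710732]
 [218.48783608 164.75529304]] [[186.91486186 146.65528018]]
```

View pics/g2.png

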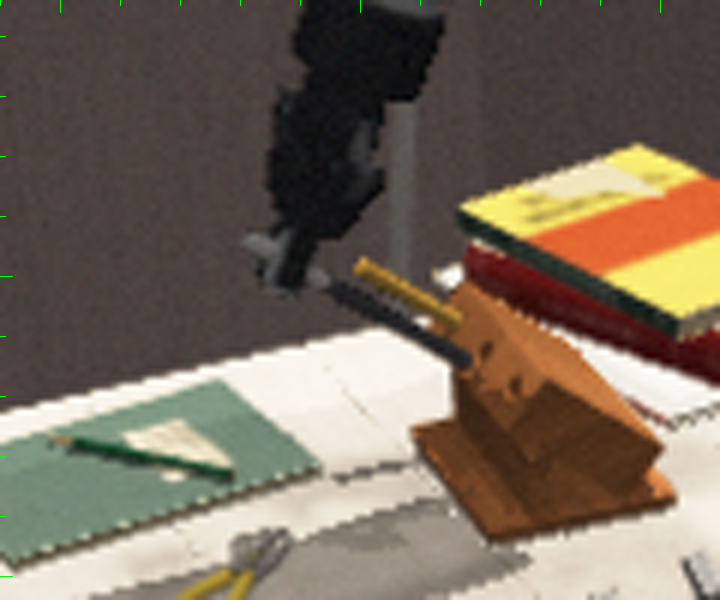

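The steel pin is fully out, tip at image (181,144) and black end at (218,164), as predicted for a 22 mm grip. The brass pin is still in its hole. Next I withdraw a bit further and carry it over the V-block.

```bash
python3 -m handwheel '[[[0.48,0,-0.3],[0,0,0]],[[0.48,0,-0.3],[0,0,0]],[[0,0,0],[0,0,0]]]' && cat > s2.py <<'E'
from go import *
R=VB[1]@Ry(-15)@DOWN
go(at(VB,[-.066,0,.13]),R,"above"); go(at(VB,[-.066,0,.049]),R,"down")
E
python3 s2.py
```

```text
clock: 5.75
ee_pos: [0.4477, 0.2048, 0.2286]
eef_rot: [[-0.907, 0.066, -0.416], [0.06, 0.998, 0.028], [0.416, 0.0, -0.909]]
contact_force: [0.2, -0.2, -0.9]
opening: 0.01
gripper_force: 58.4
above tgt [ 0.5309 -0.0197  0.1329] shift_now [-4.3  -7.28  1.54] turn [ 0.22 -5.72 -2.57] shift_after [-0.08 -7.93  3.32]
down tgt [ 0.5309 -0.0197  0.0519] shift_now [-5.42 -7.28  3.99] turn [ 0.22 -5.72 -2.57] shift_after [ 0.62 -7.93  5.93]
```

```bash
python3 -m handwheel '[[[0,-0.9,0],[0,0,0]],[[0,-0.9,0],[0,0,0]],[[0,-0.9,0],[0,0,0]],[[0,-0.9,0],[0,0,0]],[[0,-0.9,0],[0,0,0]],[[0,-0.9,0],[0,0,0]],[[0,-0.9,0],[0,0,0]],[[0,-0.9,0],[0,0,0]]]' && python3 -m handwheel '[[[0,0,0],[0.04,-0.96,-0.43]],[[0,0,0],[0.04,-0.96,-0.43]],[[0,0,0],[0.04,-0.96,-0.43]],[[0,0,0],[0.04,-0.96,-0.43]],[[0,0,0],[0.04,-0.96,-0.43]],[[0,0,0],[0.04,-0.96,-0.43]],[[0,0,0],[0,0,0]]]' && python3 s2.py
```

```text
clock: 6.55
ee_pos: [0.4334, -0.0121, 0.2261]
eef_rot: [[-0.906, 0.067, -0.418], [0.061, 0.998, 0.028], [0.418, -0.0, -0.908]]
contact_force: [0.7, -0.5, -1.4]
opening: 0.0099
gripper_force: 58.5
clock: 7.25
ee_pos: [0.4321, -0.0109, 0.2267]
eef_rot: [[-0.938, -0.234, 0.257], [-0.227, 0.972, 0.056], [-0.263, -0.005, -0.965]]
contact_force: [0.0, -0.6, -1.1]
opening: 0.0099
gripper_force: 58.7
above tgt [ 0.5309 -0.0197  0.1329] shift_now [-2.2  -1.04  3.84] turn [-0.05  0.03  0.  ] shift_after [-2.21 -1.06  3.83]
down tgt [ 0.5309 -0.0197  0.0519] shift_now [-1.49 -1.02  6.45] turn [-0.05  0.03  0.  ] shift_after [-1.52 -1.06  6.44]
```

```bash
python3 -m handwheel '[[[-0.55,-0.26,0.96],[0,0,0]],[[-0.55,-0.26,0.96],[0,0,0]],[[-0.55,-0.26,0.96],[0,0,0]],[[-0.55,-0.26,0.96],[0,0,0]],[[0,0,0.5],[0,0,0]],[[0,0,0],[0,0,0]]]' && python3 s2.py && python3 - <<'E'
from ov import *
from go import VB
P=(.5958,-.004,np.radians(13.6))
s=telemetry.observe(); R=np.array(s["eef_rot"]); g=np.array(s["ee_pos"])+.003*R[:,2]
u=R@[.9647,0,-.2633]; print("pin dir",u, "black end in vb", VB[1].T@(g-.138*u-VB[0]), VB[1].T@(g+.022*u-VB[0]))
W=lambda q:VB[1].T@(q-VB[0])
n=np.cross(u,[0,0,1]); n/=np.linalg.norm(n); m=np.cross(n,u)
M["vb"]+=[(W(g+.022*u+.006*d),W(g-.138*u+.006*d)) for d in(n,-n,m,-m)]
t=vision.capture("top"); c=vision.capture("scene"); np.save("pics/t3.npy",t); np.save("pics/c3.npy",c)
cv2.imwrite("pics/g3.png",np.hstack([tile(t,"top","vb",P,235,191,7,400,500),tile(c,"scene","vb",P,245,205,7,400,500)]))
E
```

```text
clock: 7.85
ee_pos: [0.5344, -0.018, 0.1135]
eef_rot: [[-0.942, -0.233, 0.243], [-0.225, 0.972, 0.06], [-0.25, 0.002, -0.968]]
contact_force: [0.2, -0.2, -2.4]
opening: 0.0102
gripper_force: 58.7
above tgt [ 0.5309 -0.0197  0.1329] shift_now [-0.04 -0.03 -0.66] turn [ 0.01 -0.07 -0.02] shift_after [-0.05 -0.03 -0.66]
down tgt [ 0.5309 -0.0197  0.0519] shift_now [ 0.64 -0.03  1.96] turn [ 0.01 -0.07 -0.02] shift_after [ 0.65 -0.03  1.95]
pin dir [-0.97231415 -0.23323073  0.01347561] black end in vb [0.07575283 0.00055976 0.1087463 ] [-0.08423018  0.00087029  0.1109024 ]
```

View pics/g3.png

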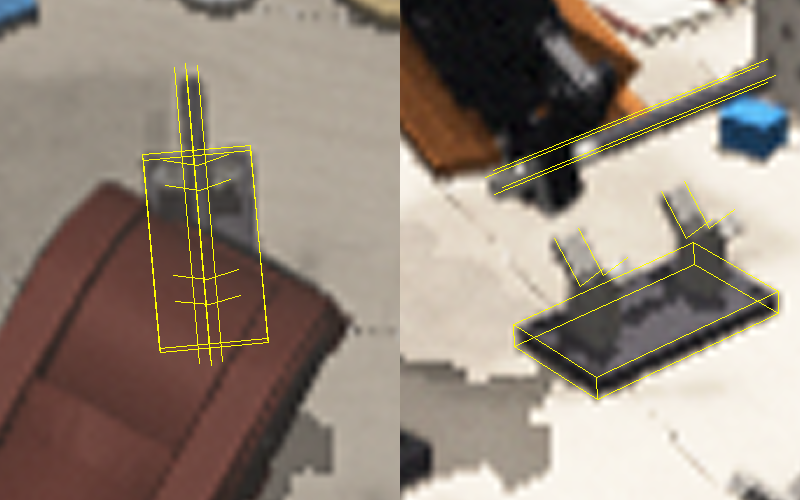

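The pin is level over the small dark block and both V's are under it (black end at (770,65) in the scene tile, about 3 mm off-line at most, which the V's absorb). Lowering now.

```bash
python3 -m handwheel '[[[0.15,0,0.47],[0,-0.07,0]],[[0.15,0,0.47],[0,0,0]],[[0.15,0,0.47],[0,0,0]],[[0.06,0,0.22],[0,0,0]],[[0,0,0],[0,0,0]]]' && python3 -m handwheel '[[[0.03,0,0.1],[0,0,0]],[[0.03,0,0.1],[0,0,0]],[[0,0,0],[0,0,0]]]' && python3 s2.py && python3 -c "
from go import *
print(telemetry.observe()['moment'])"
```

```text
clock: 8.45
ee_pos: [0.5327, -0.019, 0.0649]
eef_rot: [[-0.938, -0.234, 0.257], [-0.226, 0.972, 0.061], [-0.264, -0.001, -0.964]]
contact_force: [0.0, 0.7, -1.8]
opening: 0.0101
gripper_force: 58.7
clock: 8.75
ee_pos: [0.5335, -0.0193, 0.0599]
eef_rot: [[-0.937, -0.234, 0.259], [-0.226, 0.972, 0.06], [-0.266, -0.002, -0.964]]
contact_force: [0.8, 0.0, -1.3]
opening: 0.0097
gripper_force: 58.7
above tgt [ 0.5309 -0.0197  0.1329] shift_now [-0.56  0.   -2.37] turn [-0.02  0.06 -0.  ] shift_after [-0.54  0.01 -2.37]
down tgt [ 0.5309 -0.0197  0.0519] shift_now [0.16 0.01 0.23] turn [-0.02  0.06 -0.  ] shift_after [0.15 0.01 0.24]
[-0.07148109  0.38086261  0.0156363 ]
```

```bash
for i in 1; do :; done; python3 -m handwheel '[[[0.04,0,0.08],[0,0,0]],[[0.04,0,0.08],[0,0,0]],[[0,0,0],[0,0,0]]]' && python3 -m handwheel '[[[0.02,0,0.06],[0,0,0]],[[0,0,0],[0,0,0]]]' && python3 s2.py
```

```text
clock: 9.05
ee_pos: [0.5328, -0.0194, 0.0551]
eef_rot: [[-0.937, -0.235, 0.26], [-0.227, 0.972, 0.061], [-0.267, -0.002, -0.964]]
contact_force: [-0.8, 2.3, 2.4]
opening: 0.0099
gripper_force: 59.2
clock: 9.25
ee_pos: [0.533, -0.0193, 0.054]
eef_rot: [[-0.936, -0.235, 0.261], [-0.227, 0.972, 0.061], [-0.268, -0.002, -0.964]]
contact_force: [-7.0, 2.8, 10.4]
opening: 0.0099
gripper_force: 60.0
above tgt [ 0.5309 -0.0197  0.1329] shift_now [-0.64 -0.   -2.55] turn [-0.02  0.08  0.  ] shift_after [-0.61  0.   -2.56]
down tgt [ 0.5309 -0.0197  0.0519] shift_now [0.09 0.   0.05] turn [-0.02  0.08  0.  ] shift_after [0.09 0.   0.05]
```

```bash
python3 -m handwheel '[[[0,0.06,0],[0,0,0]],[[0,0,0],[0,0,0]]]' && python3 -m handwheel '[[[0.01,0.03,0.04],[0,0,0]],[[0,0,0],[0,0,0]]]' && python3 -c "
from go import *
print(telemetry.observe()['moment'])"
```

```text
clock: 9.45
ee_pos: [0.5324, -0.0177, 0.0533]
eef_rot: [[-0.937, -0.235, 0.26], [-0.227, 0.972, 0.06], [-0.267, -0.002, -0.964]]
contact_force: [0.7, 1.4, 1.9]
opening: 0.0101
gripper_force: 59.0
clock: 9.65
ee_pos: [0.5323, -0.0167, 0.0519]
eef_rot: [[-0.936, -0.235, 0.26], [-0.227, 0.972, 0.061], [-0.267, -0.002, -0.964]]
contact_force: [0.4, 2.5, 4.1]
opening: 0.0097
gripper_force: 59.2
[ 0.51004853 -0.17761547  0.20402103]
```

```bash
python3 -m handwheel '[[[0,0.02,0],[0,0,-0.15]],[[0,0,0],[0,0,0]]]' && python3 -m handwheel '[[[0.01,0,0.04],[0,0,0]],[[0,0,0],[0,0,0]]]' && python3 -c "
from go import *
print(telemetry.observe()['moment'])"
```

```text
clock: 9.85
ee_pos: [0.5321, -0.0165, 0.0518]
eef_rot: [[-0.932, -0.252, 0.26], [-0.245, 0.968, 0.06], [-0.267, -0.008, -0.964]]
contact_force: [2.8, 0.1, 2.4]
opening: 0.0099
gripper_force: 58.9
clock: 10.05
ee_pos: [0.5322, -0.0166, 0.0511]
eef_rot: [[-0.932, -0.251, 0.26], [-0.244, 0.968, 0.06], [-0.267, -0.008, -0.964]]
contact_force: [-3.5, 0.1, 10.1]
opening: 0.0103
gripper_force: 59.7
[0.19804803 0.07530753 0.10197382]
```

```bash
python3 -m handwheel '[[[0,0,-0.02],[0,0,0]],[[0,0,0],[0,0,0]]]' && python3 -m handwheel '[[[0,0,0],[0,0,0]],[[0,0,0],[0,0,0]],[[0,0,0],[0,0,0]],[[0,0,0],[0,0,0]],[[0,0,0],[0,0,0]]]' 1 && python3 -m handwheel '[[[0,0,-0.5],[0,0,0]],[[0,0,-0.8],[0,0,0]],[[0,0,-1],[0,0,0]],[[0,0,-1],[0,0,0]],[[0,0,-1],[0,0,0]],[[0,0,0],[0,0,0]]]' && python3 - <<'E'
from ov import *
P=(.5958,-.004,np.radians(13.6))
t=vision.capture("top"); c=vision.capture("scene"); np.save("pics/t4.npy",t); np.save("pics/c4.npy",c)
M["vb"]=[((-.088,y,z),(.072,y,z)) for y,z in((.006,.048),(-.006,.048),(0,.054))]
cv2.imwrite("pics/g4.png",np.hstack([tile(t,"top","vb",P,235,191,7,400,500),tile(c,"scene","vb",P,250,205,7,400,500)]))
E
```

```text
clock: 10.25
ee_pos: [0.5321, -0.0167, 0.0515]
eef_rot: [[-0.932, -0.251, 0.261], [-0.244, 0.968, 0.06], [-0.267, -0.008, -0.964]]
contact_force: [2.1, 1.0, 6.0]
opening: 0.0101
gripper_force: 59.2
clock: 10.75
ee_pos: [0.5313, -0.0163, 0.0506]
eef_rot: [[-0.933, -0.251, 0.259], [-0.244, 0.968, 0.06], [-0.266, -0.007, -0.964]]
contact_force: [-0.0, 0.2, 0.4]
opening: 0.0811
gripper_force: 0.0
clock: 11.35
ee_pos: [0.4995, -0.025, 0.1799]
eef_rot: [[-0.931, -0.251, 0.265], [-0.244, 0.968, 0.058], [-0.271, -0.011, -0.962]]
contact_force: [0.0, -0.3, 1.0]
opening: 0.0851
gripper_force: 0.0
```

View pics/g4.png

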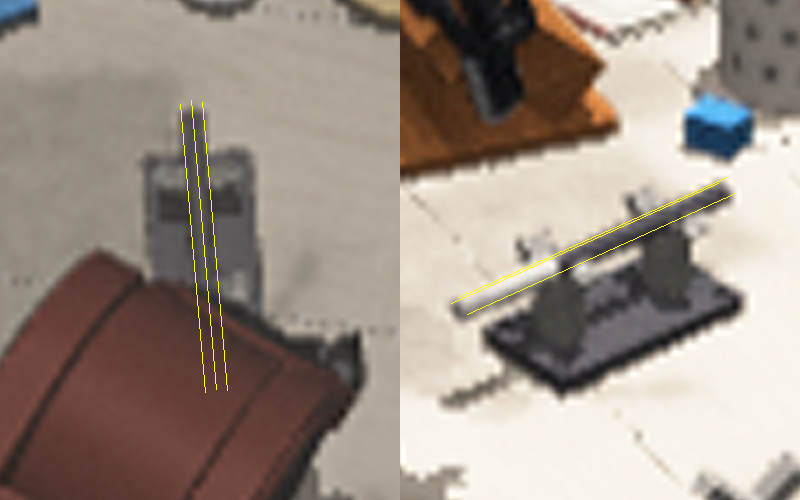

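The pin lies in both V's, bright end towards the robot (scene tile, tip (455,308), black end (730,190)), and the gripper is clear. Now I regrasp it across the middle.

```bash
cat > s3.py <<'E'
from go import *
R=Rz(14.5)@DOWN
go(np.array([.591,-.0015,.14]),R,"above"); go(np.array([.591,-.0015,.048]),R,"down")
E
python3 s3.py
```

```text
above tgt [ 0.591  -0.0015  0.143 ] shift_now [-2.77 -0.03  1.9 ] turn [-0.07  2.25  0.01] shift_after [-3.18 -0.03  1.09]
down tgt [ 0.591  -0.0015  0.051 ] shift_now [-1.95 -0.    4.86] turn [-0.07  2.25  0.01] shift_after [-3.18 -0.03  4.16]
```

```bash
python3 -m handwheel '[[[0,0,0],[-0.02,0.75,0]],[[0,0,0],[-0.02,0.75,0]],[[0,0,0],[-0.02,0.75,0]],[[-0.8,0,0],[0,0,0]],[[-0.8,0,0],[0,0,0]],[[-0.8,0,0.5],[0,0,0]],[[-0.78,0,0.6],[0,0,0]],[[0,0,0],[0,0,0]]]' && python3 s3.py
```

```text
clock: 12.25
ee_pos: [0.5899, 0.001, 0.1369]
eef_rot: [[-0.967, -0.253, -0.007], [-0.253, 0.967, 0.002], [0.006, 0.003, -1.0]]
contact_force: [-0.3, 0.4, -1.2]
opening: 0.0852
gripper_force: 0.0
above tgt [ 0.591  -0.0015  0.143 ] shift_now [-0.01 -0.09 -0.2 ] turn [ 0.03 -0.05  0.02] shift_after [-0.02 -0.09 -0.2 ]
down tgt [ 0.591  -0.0015  0.051 ] shift_now [-0.03 -0.1   2.86] turn [ 0.03 -0.05  0.02] shift_after [-0.02 -0.09  2.86]
```

```bash
python3 -m handwheel '[[[0,-0.05,0.8],[0.03,-0.05,0]],[[0,-0.05,0.8],[0,0,0]],[[0,0,0.7],[0,0,0]],[[0,0,0.54],[0,0,0]],[[0,0,0],[0,0,0]]]' && python3 s3.py && python3 -m handwheel '[[[0,0,0],[0,0,0]],[[0,0,0],[0,0,0]],[[0,0,0],[0,0,0]],[[0,0,0],[0,0,0]],[[0,0,0],[0,0,0]],[[0,0,0],[0,0,0]],[[0,0,0],[0,0,0]]]' -1
```

```text
clock: 12.75
ee_pos: [0.5892, -0.0027, 0.054]
eef_rot: [[-0.968, -0.252, 0.001], [-0.252, 0.968, -0.001], [-0.001, -0.001, -1.0]]
contact_force: [-0.6, 0.6, -0.2]
opening: 0.0856
gripper_force: 0.0
above tgt [ 0.591  -0.0015  0.143 ] shift_now [-0.07  0.02 -2.97] turn [-0.01  0.01  0.01] shift_after [-0.07  0.02 -2.97]
down tgt [ 0.591  -0.0015  0.051 ] shift_now [-0.07  0.02  0.1 ] turn [-0.01  0.01  0.01] shift_after [-0.07  0.02  0.1 ]
clock: 13.45
ee_pos: [0.5915, -0.002, 0.0576]
eef_rot: [[-0.968, -0.253, 0.006], [-0.253, 0.968, 0.0], [-0.006, -0.001, -1.0]]
contact_force: [-2.8, 5.6, 5.4]
opening: 0.0095
gripper_force: 58.5
```

```bash
python3 -m handwheel '[[[0,0,-0.4],[0,0,0]],[[0,0,-0.8],[0,0,0]],[[0,0,-1],[0,0,0]],[[0,0,-1],[0,0,0]],[[0,0,-0.6],[0,0,0]],[[0,0,0],[0,0,0]]]' && cat > s4.py <<'E'
from go import *
R=Rz(82.4)@DOWN
for x,z,n in((-.1,.12,"above"),(-.1,.048,"down"),(-.07,.048,"home")): go(at(MI,[x,0,z]),R,n)
s=telemetry.observe(); print("mic frame tcp",(MI[1].T@(s["ee_pos"]-MI[0])).round(4),"F",(MI[1].T@s["contact_force"]).round(1),"M",s["moment"].round(2))
E
python3 s4.py; python3 - <<'E'
from go import *
from ov import tile,M
P=(.5958,-.004,np.radians(13.6)); M["vb"]=[]
t=vision.capture("top"); c=vision.capture("scene")
s=telemetry.observe(); R_=np.array(s["eef_rot"]); g=np.array(s["ee_pos"])+.01*R_[:,2]
W=lambda q:VB[1].T@(q-VB[0]); u=R_[:,0]
M["vb"]=[(W(g+(.082)*u+d),W(g-.078*u+d)) for d in(np.array([0,0,.006]),np.array([0,0,-.006]))]
A=proj("scene",[g])[0]
cv2.imwrite("pics/g5.png",tile(c,"scene","vb",P,*A,7,600,450))
E
```

```text
clock: 14.05
ee_pos: [0.5925, -0.0034, 0.1748]
eef_rot: [[-0.968, -0.252, 0.011], [-0.252, 0.968, -0.004], [-0.01, -0.006, -1.0]]
contact_force: [-0.2, -0.2, -2.5]
opening: 0.0096
gripper_force: 58.6
above tgt [ 0.5543 -0.2392  0.123 ] shift_now [ 3.23 -7.27  1.74] turn [-0.1   0.04 -9.86] shift_after [7.96 0.22 1.73]
down tgt [ 0.5543 -0.2392  0.051 ] shift_now [ 3.25 -7.26  4.14] turn [-0.1   0.04 -9.86] shift_after [7.96 0.22 4.13]
home tgt [ 0.5504 -0.2689  0.051 ] shift_now [ 3.63 -8.18  4.14] turn [-0.1   0.04 -9.86] shift_after [8.96 0.22 4.13]
mic frame tcp [-0.3387  0.0066  0.1748] F [ 0.3 -0.2 -2.5] M [ 0.01 -0.02 -0.03]
```

View pics/g5.png

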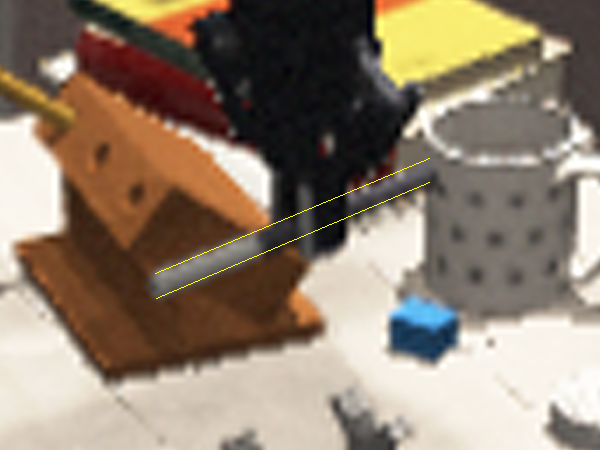

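```bash
python3 -m handwheel '[[[0,0,0],[0,0,-0.98]],[[0,0,0],[0,0,-0.98]],[[0,0,0],[0,0,-0.98]],[[0,0,0],[0,0,-0.98]],[[0,0,0],[0,0,-0.98]],[[0,0,0],[0,0,-0.98]],[[0,0,0],[0,0,-0.98]],[[0,0,0],[0,0,-0.98]]]' && python3 -m handwheel '[[[0,0,0],[-0.05,0,-0.98]],[[0,0,0],[-0.05,0,-0.98]],[[0.9,0,0],[0,0,0]],[[1,0,0],[0,0,0]],[[1,0,0],[0,0,0]],[[1,0,0],[0,0,0]],[[1,0,0],[0,0,0]],[[0,0,0],[0,0,0]]]' && python3 s4.py
```

```text
clock: 14.95
ee_pos: [0.5898, -0.0027, 0.1688]
eef_rot: [[-0.362, -0.932, 0.003], [-0.932, 0.362, -0.001], [0.0, -0.004, -1.0]]
contact_force: [-0.3, -0.1, -0.9]
opening: 0.0099
gripper_force: 58.8
clock: 15.75
ee_pos: [0.569, -0.1513, 0.1689]
eef_rot: [[-0.143, -0.99, -0.008], [-0.99, 0.143, 0.001], [-0.0, 0.008, -1.0]]
contact_force: [1.0, 0.2, -1.6]
opening: 0.0096
gripper_force: 58.7
above tgt [ 0.5543 -0.2392  0.123 ] shift_now [2.97 0.05 1.53] turn [ 0.07  0.   -0.09] shift_after [2.97 0.1  1.53]
down tgt [ 0.5543 -0.2392  0.051 ] shift_now [2.97 0.03 3.93] turn [ 0.07  0.   -0.09] shift_after [2.97 0.1  3.93]
home tgt [ 0.5504 -0.2689  0.051 ] shift_now [3.97 0.02 3.93] turn [ 0.07  0.   -0.09] shift_after [3.97 0.1  3.93]
mic frame tcp [-0.189   0.0029  0.1689] F [-0.3  0.9 -1.6] M [ 0.02 -0.04  0.03]
```

```bash
python3 -m handwheel '[[[0.9,0.03,0],[0.07,0,-0.09]],[[0.9,0.03,0],[0,0,0]],[[0.95,0.03,0],[0,0,0]],[[0,0,0.9],[0,0,0]],[[0,0,0.9],[0,0,0]],[[0,0,0.9],[0,0,0]],[[0,0,0.6],[0,0,0]],[[0,0,0],[0,0,0]]]' && python3 s4.py && python3 - <<'E'
from ov import *
from go import MI
s=telemetry.observe(); R_=np.array(s["eef_rot"]); g=np.array(s["ee_pos"])+.01*R_[:,2]; u=R_[:,0]
W=lambda q:MI[1].T@(q-MI[0])
M["mic"]=vr(-.03)+vr(-.135)+[(W(g+.082*u+d),W(g-.078*u+d)) for d in(np.array([0,0,.006]),np.array([0,0,-.006]))]
t=vision.capture("top"); c=vision.capture("scene")
P=(.5411,-.3383,np.radians(-97.6))
cv2.imwrite("pics/g6.png",np.hstack([tile(t,"top","mic",P,300,210,7,400,450),tile(c,"scene","mic",P,275,248,7,400,450)]))
E
```

```text
clock: 16.55
ee_pos: [0.5546, -0.2276, 0.0673]
eef_rot: [[-0.128, -0.992, -0.003], [-0.992, 0.128, 0.004], [-0.004, 0.004, -1.0]]
contact_force: [0.2, 0.9, -1.9]
opening: 0.0094
gripper_force: 58.7
above tgt [ 0.5543 -0.2392  0.123 ] shift_now [ 0.38 -0.04 -1.86] turn [0.03 0.03 0.03] shift_after [ 0.38 -0.04 -1.86]
down tgt [ 0.5543 -0.2392  0.051 ] shift_now [ 0.39 -0.04  0.54] turn [0.03 0.03 0.03] shift_after [ 0.38 -0.04  0.54]
home tgt [ 0.5504 -0.2689  0.051 ] shift_now [ 1.39 -0.04  0.54] turn [0.03 0.03 0.03] shift_after [ 1.38 -0.04  0.54]
mic frame tcp [-0.1115 -0.0013  0.0673] F [-1.   0.1 -1.9] M [-0.02  0.06 -0.03]
```

View pics/g6.png

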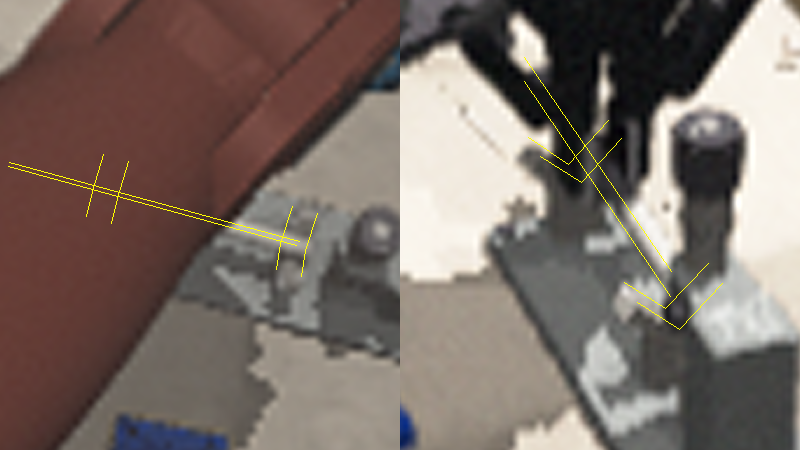

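The pin is above the two micrometer rests, tip short of the spindle (scene tile, pin running (530,65)–(670,290)). That was my 11th picture, one over the limit of 10, so I view no more and go on by force and pixel numbers.

```bash
python3 -m handwheel '[[[0,0,0.12],[0,0,0]],[[0,0,0.1],[0,0,0]],[[0,0,0],[0,0,0]]]' && python3 s4.py|tail -1; python3 -m handwheel '[[[0,0,0.06],[0,0,0]],[[0,0,0],[0,0,0]]]' && python3 s4.py|tail -1
```

```text
clock: 16.95
ee_pos: [0.5571, -0.2299, 0.0655]
eef_rot: [[-0.129, -0.992, 0.003], [-0.992, 0.129, -0.0], [-0.0, -0.003, -1.0]]
contact_force: [-0.1, 0.6, -1.5]
opening: 0.0097
gripper_force: 58.7
mic frame tcp [-0.1096  0.0016  0.0655] F [-0.6 -0.2 -1.5] M [-0.    0.07  0.02]
clock: 17.15
ee_pos: [0.557, -0.2299, 0.0635]
eef_rot: [[-0.129, -0.992, 0.003], [-0.992, 0.129, -0.0], [-0.0, -0.003, -1.0]]
contact_force: [0.4, -0.1, -2.3]
opening: 0.01
gripper_force: 58.7
mic frame tcp [-0.1096  0.0014  0.0635] F [ 0.1  0.4 -2.3] M [0.04 0.05 0.04]
```

```bash
python3 -m handwheel '[[[0,0,0.08],[0,0,0]],[[0,0,0],[0,0,0]]]' && python3 s4.py|tail -1; python3 -m handwheel '[[[0,0,0.06],[0,0,0]],[[0,0,0],[0,0,0]]]' && python3 s4.py|tail -1;  python3 -m handwheel '[[[0,0,0.04],[0,0,0]],[[0,0,0],[0,0,0]]]' && python3 s4.py|tail -1
```

```text
clock: 17.35
ee_pos: [0.557, -0.2299, 0.061]
eef_rot: [[-0.129, -0.992, 0.003], [-0.992, 0.129, -0.0], [-0.0, -0.003, -1.0]]
contact_force: [-0.8, -0.1, -1.0]
opening: 0.0096
gripper_force: 58.7
mic frame tcp [-0.1095  0.0014  0.061 ] F [ 0.2 -0.7 -1. ] M [-0.02  0.03 -0.02]
clock: 17.55
ee_pos: [0.5571, -0.23, 0.0607]
eef_rot: [[-0.129, -0.992, 0.003], [-0.992, 0.129, -0.001], [0.0, -0.003, -1.0]]
contact_force: [-6.1, 3.3, 10.7]
opening: 0.0097
gripper_force: 60.1
mic frame tcp [-0.1095  0.0015  0.0607] F [-2.5 -6.5 10.7] M [0.56 1.16 0.04]
clock: 17.75
ee_pos: [0.5572, -0.23, 0.0606]
eef_rot: [[-0.129, -0.992, 0.003], [-0.992, 0.129, -0.001], [0.0, -0.003, -1.0]]
contact_force: [-9.4, 4.7, 19.8]
opening: 0.0098
gripper_force: 61.0
mic frame tcp [-0.1095  0.0016  0.0606] F [-3.4 -9.9 19.8] M [ 0.98  1.86 -0.02]
```

```bash
python3 -m handwheel '[[[0,0.03,-0.08],[0,0,0]],[[0,0.06,0],[0,0,0]],[[0,0,0],[0,0,0]]]' && python3 s4.py|tail -1; python3 -m handwheel '[[[0,0,0.06],[0,0,0]],[[0,0,0],[0,0,0]]]' && python3 s4.py|tail -1
```

```text
clock: 18.05
ee_pos: [0.5541, -0.2294, 0.0601]
eef_rot: [[-0.129, -0.992, 0.003], [-0.992, 0.129, 0.0], [-0.001, -0.002, -1.0]]
contact_force: [0.0, 0.6, -1.7]
opening: 0.0094
gripper_force: 58.6
mic frame tcp [-0.1097 -0.0016  0.0601] F [-0.6 -0.  -1.7] M [ 0.01 -0.01  0.03]
clock: 18.25
ee_pos: [0.5541, -0.2294, 0.0581]
eef_rot: [[-0.129, -0.992, 0.002], [-0.992, 0.129, 0.0], [-0.001, -0.002, -1.0]]
contact_force: [0.5, 0.1, -1.3]
opening: 0.0095
gripper_force: 58.6
mic frame tcp [-0.1097 -0.0015  0.0581] F [-0.2  0.5 -1.3] M [0.07 0.09 0.07]
```

```bash
python3 -m handwheel '[[[0,0,0.03],[0,0,0]],[[0,0,0],[0,0,0]]]' && python3 s4.py|tail -1; python3 -m handwheel '[[[0,0,0.03],[0,0,0]],[[0,0,0],[0,0,0]]]' && python3 s4.py|tail -1
```

```text
clock: 18.45
ee_pos: [0.5542, -0.2294, 0.0579]
eef_rot: [[-0.129, -0.992, 0.002], [-0.992, 0.129, 0.0], [-0.0, -0.002, -1.0]]
contact_force: [-2.9, 1.1, 3.8]
opening: 0.0094
gripper_force: 59.0
mic frame tcp [-0.1096 -0.0014  0.0579] F [-0.7 -3.1  3.8] M [0.24 0.62 0.08]
clock: 18.65
ee_pos: [0.5543, -0.2295, 0.0578]
eef_rot: [[-0.129, -0.992, 0.003], [-0.992, 0.129, -0.0], [-0.0, -0.003, -1.0]]
contact_force: [-6.6, 3.2, 9.7]
opening: 0.0096
gripper_force: 59.9
mic frame tcp [-0.1096 -0.0014  0.0578] F [-2.3 -7.   9.7] M [ 0.64  1.28 -0.04]
```

```bash
python3 -m handwheel '[[[0,0.04,-0.03],[0,0,0]],[[0,0.02,0.03],[0,0,0]],[[0,0,0],[0,0,0]]]' && python3 s4.py|tail -1; python3 -m handwheel '[[[0,0,0.03],[0,0,0]],[[0,0,0],[0,0,0]]]' && python3 s4.py|tail -1; python3 -m handwheel '[[[0,0,0.03],[0,0,0]],[[0,0,0],[0,0,0]]]' && python3 s4.py|tail -1
```

```text
clock: 18.95
ee_pos: [0.5537, -0.2296, 0.0578]
eef_rot: [[-0.129, -0.992, 0.006], [-0.992, 0.129, -0.001], [0.0, -0.006, -1.0]]
contact_force: [1.9, 1.4, 4.9]
opening: 0.0094
gripper_force: 59.4
mic frame tcp [-0.1094 -0.0019  0.0578] F [-1.7  1.7  4.9] M [ 0.26 -0.39 -0.  ]
clock: 19.15
ee_pos: [0.5538, -0.2296, 0.0576]
eef_rot: [[-0.128, -0.992, 0.006], [-0.992, 0.128, -0.001], [0.0, -0.006, -1.0]]
contact_force: [0.4, 2.3, 9.9]
opening: 0.0096
gripper_force: 60.0
mic frame tcp [-0.1094 -0.0018  0.0576] F [-2.3  0.1  9.9] M [0.57 0.02 0.08]
clock: 19.35
ee_pos: [0.5538, -0.2297, 0.0575]
eef_rot: [[-0.128, -0.992, 0.006], [-0.992, 0.128, -0.001], [0.001, -0.006, -1.0]]
contact_force: [-2.6, 4.2, 17.8]
opening: 0.0098
gripper_force: 60.7
mic frame tcp [-0.1094 -0.0018  0.0575] F [-3.8 -3.2 17.8] M [0.85 0.61 0.02]
```

```bash
python3 -m handwheel '[[[0,0,-0.06],[0,0,0]],[[0.2,0,0],[0,0,0]],[[0.2,0,0],[0,0,0]],[[0.2,0,0],[0,0,0]],[[0.2,0,0],[0,0,0]],[[0.2,0,0],[0,0,0]],[[0,0,0],[0,0,0]]]' && python3 s4.py|tail -1; python3 -m handwheel '[[[0.06,0,0],[0,0,0]],[[0,0,0],[0,0,0]]]' && python3 s4.py|tail -1
```

```text
clock: 20.05
ee_pos: [0.5498, -0.2592, 0.0577]
eef_rot: [[-0.128, -0.992, 0.006], [-0.992, 0.128, 0.001], [-0.001, -0.005, -1.0]]
contact_force: [4.5, 4.1, 6.8]
opening: 0.0094
gripper_force: 59.4
mic frame tcp [-0.0795 -0.0019  0.0577] F [-4.7  4.   6.8] M [ 0.79 -0.66  0.08]
clock: 20.25
ee_pos: [0.5496, -0.2603, 0.0576]
eef_rot: [[-0.128, -0.992, 0.006], [-0.992, 0.128, 0.001], [-0.002, -0.005, -1.0]]
contact_force: [3.2, 5.5, 7.4]
opening: 0.01
gripper_force: 59.5
mic frame tcp [-0.0784 -0.0019  0.0576] F [-5.9  2.4  7.4] M [ 1.28 -0.73  0.04]
```

```bash
python3 -m handwheel '[[[0,0,-0.03],[0,0,0]],[[0.06,0,0],[0,0,0]],[[0,0,0],[0,0,0]]]' && python3 s4.py|tail -1; python3 -m handwheel '[[[0.06,0,0],[0,0,0]],[[0,0,0],[0,0,0]]]' && python3 s4.py|tail -1; python3 -m handwheel '[[[0.05,0,0],[0,0,0]],[[0,0,0],[0,0,0]]]' && python3 s4.py|tail -1
```

```text
clock: 20.55
ee_pos: [0.5494, -0.2606, 0.0578]
eef_rot: [[-0.127, -0.992, 0.006], [-0.992, 0.127, 0.004], [-0.005, -0.005, -1.0]]
contact_force: [5.9, 12.7, 5.5]
opening: 0.0096
gripper_force: 59.4
mic frame tcp [-0.0781 -0.0021  0.0578] F [-13.3   4.2   5.5] M [ 2.51 -1.26 -0.03]
clock: 20.75
ee_pos: [0.5494, -0.2607, 0.0578]
eef_rot: [[-0.126, -0.992, 0.006], [-0.992, 0.126, 0.007], [-0.008, -0.005, -1.0]]
contact_force: [7.5, 19.7, 8.5]
opening: 0.0099
gripper_force: 59.7
mic frame tcp [-0.078  -0.0021  0.0578] F [-20.5   4.8   8.5] M [ 3.96 -1.45 -0.04]
clock: 20.95
ee_pos: [0.5493, -0.2609, 0.0578]
eef_rot: [[-0.125, -0.992, 0.006], [-0.992, 0.125, 0.009], [-0.01, -0.005, -1.0]]
contact_force: [8.1, 27.4, 10.6]
opening: 0.0095
gripper_force: 59.9
mic frame tcp [-0.0778 -0.0021  0.0578] F [-28.2   4.4  10.6] M [ 5.23 -1.68 -0.05]
```

```bash
python3 -m handwheel '[[[-0.1,-0.02,-0.02],[0,0,0]],[[0,0,0],[0,0,0]]]' && python3 s4.py|tail -1; python3 -m handwheel '[[[0,0,0],[0,0,0]],[[0,0,0],[0,0,0]],[[0,0,0],[0,0,0]],[[0,0,0],[0,0,0]],[[0,0,0],[0,0,0]]]' 1 && python3 -m handwheel '[[[0,0,-0.5],[0,0,0]],[[0,0,-0.8],[0,0,0]],[[0,0,-1],[0,0,0]],[[0,0,-1],[0,0,0]],[[0,0,-1],[0,0,0]],[[0,0,-0.6],[0,0,0]],[[0,0,0],[0,0,0]]]' && python3 - <<'E'
from go import *
R=Rz(82.4)@DOWN
go(at(MI,[0,0,.215]),R,"over cap"); go(at(MI,[0,0,.1395]),R,"cap")
s=telemetry.observe(); print(s["qpos"].round(1))
np.save("pics/t7.npy",vision.capture("top")); np.save("pics/c7.npy",vision.capture("scene"))
E
```

```text
clock: 21.15
ee_pos: [0.5494, -0.2606, 0.0579]
eef_rot: [[-0.127, -0.992, 0.004], [-0.992, 0.127, 0.004], [-0.005, -0.003, -1.0]]
contact_force: [4.7, 12.1, 3.0]
opening: 0.0093
gripper_force: 58.9
mic frame tcp [-0.0781 -0.002   0.0579] F [-12.6   3.    3. ] M [ 2.38 -0.88  0.07]
clock: 21.65
ee_pos: [0.5487, -0.2632, 0.0583]
eef_rot: [[-0.129, -0.992, 0.003], [-0.992, 0.129, -0.0], [-0.0, -0.003, -1.0]]
contact_force: [-0.1, 0.1, 0.6]
opening: 0.0808
gripper_force: 0.0
clock: 22.35
ee_pos: [0.5496, -0.264, 0.21]
eef_rot: [[-0.129, -0.992, 0.008], [-0.992, 0.129, -0.004], [0.003, -0.008, -1.0]]
contact_force: [-0.2, 0.4, 0.6]
opening: 0.0855
gripper_force: 0.0
over cap tgt [ 0.5411 -0.3383  0.218 ] shift_now [ 2.49 -0.04 -0.26] turn [-0.07 -0.02  0.03] shift_after [ 2.49 -0.05 -0.27]
cap tgt [ 0.5411 -0.3383  0.1425] shift_now [ 2.49 -0.02  2.26] turn [-0.07 -0.02  0.03] shift_after [ 2.49 -0.05  2.25]
[-3.800e+01  6.800e+00  1.900e+00  8.470e+01  1.000e-01 -1.206e+02]
```

```bash
python3 - <<'E'
from go import *
for n,a,b in(("top","top0","t7"),("scene","scene0","c7")):
    i0,i1=[cv2.cvtColor(np.load(f"pics/{k}.npy"),cv2.COLOR_RGB2GRAY).astype(np.float32) for k in(a,b)]
    xs=np.arange(-.17,-.02,.005); q=proj(n,[at(MI,[x,0,.052]) for x in xs]).astype(np.float32)
    f=lambda im:cv2.remap(im,q[None,:,0],q[None,:,1],cv2.INTER_LINEAR)[0].astype(int)
    print(n); print(np.c_[(xs*1000).round().astype(int),f(i0),f(i1)].T)
E
```

```text
top
[[-170 -165 -160 -155 -150 -145 -140 -135 -130 -125 -120 -115 -110 -105
  -100  -95  -90  -85  -80  -75  -70  -65  -60  -55  -50  -45  -40  -35
   -30  -25  -20]
 [ 135  132  134  106  118  116  119  118   95  129  127  126  126  126
   127  126  127  125  125  126  125  125  125  125  120  117   89  117
   116  104  118]
 [  78   80   80   82   83   84   83   84   84   83   82   81   81   80
    77   74   74   73   70   70   70   68   67   65   63   60   57   85
   154  170  160]]
scene
[[-170 -165 -160 -155 -150 -145 -140 -135 -130 -125 -120 -115 -110 -105
  -100  -95  -90  -85  -80  -75  -70  -65  -60  -55  -50  -45  -40  -35
   -30  -25  -20]
 [ 243  242  242  243  242  241  241  236  192  169  145   84  104  143
   192  158  158  188  202  201  198  200  199  197  197  187  149   76
    57   66   57]
 [ 235  234  233  216  160   97   92   89   95   93   93   96   98  105
   106  104  102   83   67   63   67   54   59   68  149  215  196   82
    56   66   59]]
```

```bash
python3 -m handwheel '[[[0.8,0,-0.1],[-0.07,0,0]],[[0.8,0,-0.1],[0,0,0]],[[0.85,0,-0.1],[0,0,0]],[[0,0,0],[0,0,0]],[[0,0,0],[0,0,0]]]' && python3 - <<'E'
from go import *
R=Rz(82.4)@DOWN
go(at(MI,[0,0,.1395]),R,"cap")
E
```

```text
clock: 22.95
ee_pos: [0.5384, -0.3357, 0.213]
eef_rot: [[-0.13, -0.992, -0.007], [-0.992, 0.13, 0.003], [-0.002, 0.007, -1.0]]
contact_force: [0.5, 1.0, -0.2]
opening: 0.0851
gripper_force: 0.0
cap tgt [ 0.5411 -0.3383  0.1425] shift_now [ 0.08 -0.12  2.35] turn [0.06 0.01 0.02] shift_after [ 0.08 -0.1   2.35]
```

The numbers put the pin's black end at micrometer x ≈ -150 mm and the bright/black edge at ≈ -47 mm, so its tip is at +10 mm, home at the stop. Now to the cap.

```bash
cat > s5.py <<'E'
from go import *
R=Rz(82.4)@DOWN
go(at(MI,[0,0,.142]),R,"cap"); s=telemetry.observe(); print("Ftool",(np.array(s["eef_rot"]).T@s["contact_force"]).round(1),"M",s["moment"].round(3),"yaw",np.degrees(np.arctan2(s["eef_rot"][1][0],s["eef_rot"][0][0])).round(1),"j6",s["qpos"][5].round(1))
E
python3 -m handwheel '[[[0.04,-0.05,0.8],[0.06,0,0]],[[0.04,-0.05,0.8],[0,0,0]],[[0,0,0.4],[0,0,0]],[[0,0,0.24],[0,0,0]],[[0,0,0],[0,0,0]],[[0,0,0],[0,0,0]]]' && python3 s5.py
```

```text
clock: 23.55
ee_pos: [0.5419, -0.3386, 0.1481]
eef_rot: [[-0.129, -0.992, 0.003], [-0.992, 0.128, -0.001], [0.0, -0.003, -1.0]]
contact_force: [-0.4, 0.1, 0.7]
opening: 0.0851
gripper_force: 0.0
cap tgt [ 0.5411 -0.3383  0.145 ] shift_now [-0.01  0.03  0.1 ] turn [-0.02 -0.    0.03] shift_after [-0.01  0.03  0.1 ]
Ftool [-0.1  0.4 -0.7] M [-0.013 -0.003  0.001] yaw -97.4 j6 -126.4
```

```bash
python3 -m handwheel '[[[0,0.02,0.08],[0,0,0]],[[0,0,0],[0,0,0]]]' && python3 -m handwheel '[[[0,0,0],[0,0,0]],[[0,0,0],[0,0,0]],[[0,0,0],[0,0,0]],[[0,0,0],[0,0,0]],[[0,0,0],[0,0,0]],[[0,0,0],[0,0,0]]]' -1 && python3 s5.py
```

```text
clock: 23.75
ee_pos: [0.5411, -0.3387, 0.1453]
eef_rot: [[-0.129, -0.992, 0.002], [-0.992, 0.129, -0.001], [0.0, -0.002, -1.0]]
contact_force: [0.5, 0.5, 0.8]
opening: 0.0853
gripper_force: 0.0
clock: 24.35
ee_pos: [0.5396, -0.3384, 0.1453]
eef_rot: [[-0.129, -0.992, -0.001], [-0.992, 0.129, 0.0], [0.0, 0.001, -1.0]]
contact_force: [-9.2, 2.3, 8.6]
opening: 0.0232
gripper_force: 59.0
cap tgt [ 0.5411 -0.3383  0.145 ] shift_now [-0.01 -0.05  0.01] turn [ 0.01 -0.    0.03] shift_after [-0.01 -0.05  0.01]
Ftool [-1.   9.4 -8.5] M [0.478 1.954 0.024] yaw -97.4 j6 -126.4
```

```bash
python3 -m handwheel '[[[0,0.05,0],[0,0,0]],[[0,0,0],[0,0,0]]]' && python3 s5.py|tail -1; python3 -m handwheel '[[[0,0,0],[0,0,0.5]],[[0,0,0],[0,0,0.8]],[[0,0,0],[0,0,0.8]],[[0,0,0],[0,0,0.8]],[[0,0,0],[0,0,0]]]' && python3 s5.py|tail -1
```

```text
clock: 24.55
ee_pos: [0.5393, -0.3384, 0.1454]
eef_rot: [[-0.129, -0.992, 0.002], [-0.992, 0.129, -0.0], [0.0, -0.002, -1.0]]
contact_force: [-3.1, 1.3, 6.5]
opening: 0.0237
gripper_force: 58.8
Ftool [-0.9  3.2 -6.5] M [ 0.304  0.65  -0.022] yaw -97.4 j6 -126.5
clock: 25.05
ee_pos: [0.5389, -0.3383, 0.1453]
eef_rot: [[-0.462, -0.887, 0.0], [-0.887, 0.462, 0.0], [-0.0, -0.0, -1.0]]
contact_force: [-5.8, 1.4, 7.9]
opening: 0.0231
gripper_force: 59.0
Ftool [ 1.5  5.8 -8. ] M [0.445 1.312 0.008] yaw -117.5 j6 -106.3
```

```bash
python3 -m handwheel '[[[0,0.03,-0.03],[0,0,0.8]],[[0,0,0],[0,0,0.8]],[[0,0,0],[0,0,0.8]],[[0,0,0],[0,0,0.8]],[[0,0,0],[0,0,0]]]' && python3 s5.py|tail -1; python3 -m handwheel '[[[0,0,0],[0,0,0.8]],[[0,0,0],[0,0,0.8]],[[0,0,0],[0,0,0.8]],[[0,0,0],[0,0,0.8]],[[0,0,0],[0,0,0]]]' && python3 s5.py|tail -1
```

```text
clock: 25.55
ee_pos: [0.5383, -0.3379, 0.1454]
eef_rot: [[-0.76, -0.65, 0.001], [-0.65, 0.76, 0.0], [-0.001, -0.0, -1.0]]
contact_force: [-4.0, 0.6, 1.5]
opening: 0.0233
gripper_force: 59.5
Ftool [ 2.7  3.  -1.5] M [ 0.065  0.724 -0.024] yaw -139.4 j6 -84.5
clock: 26.05
ee_pos: [0.538, -0.3374, 0.1454]
eef_rot: [[-0.947, -0.32, 0.0], [-0.32, 0.947, 0.001], [-0.0, 0.001, -1.0]]
contact_force: [-5.3, 3.1, 2.6]
opening: 0.0231
gripper_force: 59.8
Ftool [ 4.   4.6 -2.6] M [0.515 1.099 0.02 ] yaw -161.3 j6 -62.5
```

```bash
python3 -m handwheel '[[[0.04,0.04,0],[0,0,0.8]],[[0,0,0],[0,0,0.8]],[[0,0,0],[0,0,0.8]],[[0,0,0],[0,0,0.8]],[[0,0,0],[0,0,0]]]' && python3 s5.py|tail -1; python3 -m handwheel '[[[0,0,0],[0,0,0.8]],[[0,0,0],[0,0,0.8]],[[0,0,0],[0,0,0.8]],[[0,0,0],[0,0,0.8]],[[0,0,0],[0,0,0]]]' && python3 s5.py|tail -1
```

```text
clock: 26.55
ee_pos: [0.5375, -0.3368, 0.1454]
eef_rot: [[-0.998, 0.057, 0.002], [0.057, 0.998, 0.001], [-0.002, 0.001, -1.0]]
contact_force: [2.8, 1.8, -1.4]
opening: 0.0233
gripper_force: 59.4
Ftool [-2.7  2.   1.4] M [ 0.364 -0.362 -0.012] yaw 176.8 j6 -40.7
clock: 27.05
ee_pos: [0.5376, -0.3362, 0.1454]
eef_rot: [[-0.905, 0.426, 0.003], [0.426, 0.905, 0.002], [-0.002, 0.003, -1.0]]
contact_force: [2.5, 4.4, -0.2]
opening: 0.023
gripper_force: 59.6
Ftool [-0.4  5.   0.2] M [ 0.939 -0.44   0.009] yaw 154.8 j6 -18.7
```

```bash
python3 -m handwheel '[[[0,0.04,0],[0,0,0.8]],[[0,0,0],[0,0,0.8]],[[0,0,0],[0,0,0.8]],[[0,0,0],[0,0,0.8]],[[0,0,0],[0,0,0]]]' && python3 s5.py|tail -1; python3 -m handwheel '[[[0,0.02,0],[0,0,0.8]],[[0,0,0],[0,0,0.8]],[[0,0,0],[0,0,0.8]],[[0,0,0],[0,0,0.8]],[[0,0,0],[0,0,0]]]' && python3 s5.py|tail -1;  python3 -m handwheel '[[[0,0,0],[0,0,0.8]],[[0,0,0],[0,0,0.8]],[[0,0,0],[0,0,0.8]],[[0,0,0],[0,0,0.8]],[[0,0,0],[0,0,0]]]' && python3 s5.py|tail -1
```

```text
clock: 27.55
ee_pos: [0.538, -0.3356, 0.1454]
eef_rot: [[-0.68, 0.733, 0.002], [0.733, 0.68, 0.001], [-0.001, 0.002, -1.0]]
contact_force: [2.4, 3.0, -0.9]
opening: 0.0233
gripper_force: 59.5
Ftool [0.6 3.8 0.9] M [ 0.589 -0.387  0.062] yaw 132.8 j6 3.3
clock: 28.05
ee_pos: [0.5384, -0.3352, 0.1454]
eef_rot: [[-0.357, 0.934, 0.002], [0.934, 0.357, 0.001], [0.0, 0.002, -1.0]]
contact_force: [4.0, 4.2, -1.7]
opening: 0.0231
gripper_force: 59.5
Ftool [2.5 5.2 1.7] M [ 0.661 -0.651  0.042] yaw 110.9 j6 25.3
clock: 28.55
ee_pos: [0.539, -0.3351, 0.1455]
eef_rot: [[0.019, 1.0, 0.004], [1.0, -0.019, 0.001], [0.001, 0.004, -1.0]]
contact_force: [6.4, 3.7, -2.3]
opening: 0.0236
gripper_force: 59.4
Ftool [3.8 6.3 2.3] M [ 8.070e-01 -1.296e+00  1.000e-03] yaw 88.9 j6 47.3
```

```bash
python3 -m handwheel '[[[0.03,0.04,0],[0,0,0.8]],[[0,0,0],[0,0,0.8]],[[0,0,0],[0,0,0.8]],[[0,0,0],[0,0,0.8]],[[0,0,0],[0,0,0]]]' && python3 s5.py|tail -1; python3 -m handwheel '[[[0,0.02,0],[0,0,0.8]],[[0,0,0],[0,0,0.8]],[[0,0,0],[0,0,0.8]],[[0,0,0],[0,0,0.8]],[[0,0,0],[0,0,0]]]' && python3 s5.py|tail -1;  python3 -m handwheel '[[[0,0,0],[0,0,0.8]],[[0,0,0],[0,0,0.8]],[[0,0,0],[0,0,0.8]],[[0,0,0],[0,0,0.8]],[[0,0,0],[0,0,0]]]' && python3 s5.py|tail -1
```

```text
clock: 29.05
ee_pos: [0.5397, -0.335, 0.1455]
eef_rot: [[0.392, 0.92, 0.002], [0.92, -0.392, -0.0], [0.001, 0.002, -1.0]]
contact_force: [4.8, 0.8, -4.2]
opening: 0.0233
gripper_force: 59.3
Ftool [2.6 4.1 4.2] M [ 0.03  -0.97   0.014] yaw 66.9 j6 69.4
clock: 29.55
ee_pos: [0.5402, -0.3354, 0.1455]
eef_rot: [[0.708, 0.706, 0.003], [0.706, -0.708, -0.0], [0.002, 0.002, -1.0]]
contact_force: [4.5, -1.0, -4.2]
opening: 0.0233
gripper_force: 59.3
Ftool [2.5 3.9 4.2] M [-0.029 -1.023  0.054] yaw 44.9 j6 91.5
clock: 30.05
ee_pos: [0.5405, -0.3357, 0.1455]
eef_rot: [[0.921, 0.389, 0.003], [0.389, -0.921, -0.001], [0.003, 0.002, -1.0]]
contact_force: [7.2, -2.7, -5.2]
opening: 0.0235
gripper_force: 59.1
Ftool [5.5 5.3 5.2] M [-0.483 -1.453  0.054] yaw 22.9 j6 113.5
```

```bash
python3 -m handwheel '[[[0.05,0.05,0.03],[0,0,0]],[[0,0,0],[0,0,0]]]' && python3 -m handwheel '[[[0,0,0],[0,0,0]],[[0,0,0],[0,0,0]],[[0,0,0],[0,0,0]],[[0,0,0],[0,0,0]],[[0,0,0],[0,0,0]]]' 1 && python3 -m handwheel '[[[0,0,-0.6],[0,0,0]],[[0,0,-1],[0,0,0]],[[0,0,-1],[0,0,0]],[[0,0,-1],[0,0,0]],[[-1,0,-0.3],[0,0,0]],[[-1,0,0],[0,0,0]],[[-1,0,0],[0,0,0]],[[0,0,0],[0,0,0]]]' && python3 - <<'E'
from go import *
np.save("pics/c9.npy",vision.capture("scene")); n="scene"
ims=[cv2.cvtColor(np.load(f"pics/{k}.npy"),cv2.COLOR_RGB2GRAY).astype(np.float32) for k in("scene0","c7","c9")]
xs=np.arange(-.17,-.02,.005); q=proj(n,[at(MI,[x,0,.052]) for x in xs]).astype(np.float32)
print(np.c_[(xs*1000).round().astype(int)],) if 0 else None
for im in ims: print(cv2.remap(im,q[None,:,0],q[None,:,1],cv2.INTER_LINEAR)[0].astype(int).tolist())
q=proj(n,[at(ST,[-.095+.02*.766,y,.122]) for y in(.05,)]); print("brass px",np.load("pics/c9.npy")[tuple(q[0].round().astype(int)[::-1])],np.load("pics/scene0.npy")[tuple(q[0].round().astype(int)[::-1])])
E
```

```text
clock: 30.25
ee_pos: [0.541, -0.3359, 0.1453]
eef_rot: [[0.92, 0.391, -0.0], [0.391, -0.92, -0.0], [-0.0, -0.0, -1.0]]
contact_force: [-4.1, 2.2, 5.0]
opening: 0.0236
gripper_force: 60.6
clock: 30.75
ee_pos: [0.5418, -0.3359, 0.1447]
eef_rot: [[0.923, 0.386, 0.002], [0.386, -0.923, 0.0], [0.002, 0.001, -1.0]]
contact_force: [-0.6, 1.3, -0.0]
opening: 0.0855
gripper_force: 0.0
clock: 31.55
ee_pos: [0.4563, -0.3719, 0.262]
eef_rot: [[0.924, 0.383, 0.001], [0.383, -0.924, -0.001], [0.001, 0.001, -1.0]]
contact_force: [0.6, 0.3, -0.5]
opening: 0.0852
gripper_force: 0.0
[243, 242, 242, 243, 242, 241, 241, 236, 192, 169, 145, 84, 104, 143, 192, 158, 158, 188, 202, 201, 198, 200, 199, 197, 197, 187, 149, 76, 57, 66, 57]
[235, 234, 233, 216, 160, 97, 92, 89, 95, 93, 93, 96, 98, 105, 106, 104, 102, 83, 67, 63, 67, 54, 59, 68, 149, 215, 196, 82, 56, 66, 59]
[244, 243, 241, 211, 144, 96, 93, 92, 95, 92, 91, 92, 92, 95, 95, 95, 93, 94, 93, 98, 101, 106, 110, 108, 154, 215, 199, 84, 54, 66, 60]
brass px [100  77  33] [98 75 31]
```

```bash
python3 -c "
from workcell import order; print(order.close_job())"
```

```text
the job is handed in; nothing more can be done
None
```

The job is handed in at about 32 s: the steel pin reads as home against the micrometer stop, and I turned the cap about 240° clockwise, which should clamp the pin with at least 1.4 rad of ratchet slip, though I never saw the spindle's contact or the slip directly; the brass pin is still in the stand, and I viewed 11 pictures, one over the limit of 10.

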